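Blank off the ports of the pressure block

TASK

Blank off the port block for its leak test: slide every loose blanking coupler down over a nipple of its own (wide couplers on the thick nipples, narrow ones on the thin) until the sprung balls click and it sits flush on the block, and press the locking plunger on top of each one fully down. Leave the tape roll where it lies.

Things in the scene. Friction and masses are not known exactly. Their poses are not given: they have to be found in the camera images.
- port_block: fixed aluminium block, 120 x 120 x 30 mm high; origin at centre of underside, z up. Four upright nipples on top, 68 mm apart in a square: two thick (22 mm dia.) on its +y side, two thin (16 mm) on -y. Each is 44 mm tall, top 8 mm tapered by 5 mm in radius, with two sprung detent balls on its block +y and -y sides, centred 14.5 mm above the block top, 3 mm proud
- port_large_1 (a point): centre of the foot of a thick (22 mm) nipple, on the block's top face (the seat that a coupler's underside comes to rest on); the nipple's tip is 44 mm above
- port_large_2 (a point): centre of the foot of a thick (22 mm) nipple, on the block's top face (the seat that a coupler's underside comes to rest on); the nipple's tip is 44 mm above
- port_small_1 (a point): centre of the foot of a thin (16 mm) nipple, on the block's top face (the seat that a coupler's underside comes to rest on); the nipple's tip is 44 mm above
- port_small_2 (a point): centre of the foot of a thin (16 mm) nipple, on the block's top face (the seat that a coupler's underside comes to rest on); the nipple's tip is 44 mm above
- coupler_large_1: loose steel blanking coupler, wide size, for either thick nipple: round sleeve 42 mm dia., 60 mm tall, foot flange 50 mm dia. x 10 mm, 0.22 kg, top closed; bore 25 mm for the lowest 10 mm (lip), then 31 mm, 52 mm deep. Origin at centre of underside, z up. 8 to 15 N downward snaps the lip past the balls down to the block; before the click it stands 18 mm too high. May be absent
- plunger_large_1 (a joint): locking plunger of that coupler: dark round stud, 18 mm diameter, in the middle of the coupler's top. m pressed down: 0 = standing 10 mm proud of the top, 0.008 = fully pressed (2 mm proud, against its stop). It stays where it is left; it takes about 6 N to move.
- coupler_large_2: loose steel blanking coupler, wide size, for either thick nipple: round sleeve 42 mm dia., 60 mm tall, foot flange 50 mm dia. x 10 mm, 0.22 kg, top closed; bore 25 mm for the lowest 10 mm (lip), then 31 mm, 52 mm deep. Origin at centre of underside, z up. 8 to 15 N downward snaps the lip past the balls down to the block; before the click it stands 18 mm too high. May be absent
- plunger_large_2 (a joint): locking plunger of that coupler: dark round stud, 18 mm diameter, in the middle of the coupler's top. m pressed down: 0 = standing 10 mm proud of the top, 0.008 = fully pressed (2 mm proud, against its stop). It stays where it is left; it takes about 6 N to move.
- coupler_small_1: loose steel blanking coupler, narrow size, for either thin nipple: round sleeve 34 mm dia., 60 mm tall, foot flange 44 mm dia. x 10 mm, 0.15 kg, top closed; bore 19 mm for the lowest 10 mm (lip), then 25 mm, 52 mm deep. Origin at centre of underside, z up. 8 to 15 N downward snaps the lip past the balls down to the block; before the click it stands 18 mm too high. May be absent
- plunger_small_1 (a joint): locking plunger of that coupler: dark round stud, 18 mm diameter, in the middle of the coupler's top. m pressed down: 0 = standing 10 mm proud of the top, 0.008 = fully pressed (2 mm proud, against its stop). It stays where it is left; it takes about 6 N to move.
- coupler_small_2: loose steel blanking coupler, narrow size, for either thin nipple: round sleeve 34 mm dia., 60 mm tall, foot flange 44 mm dia. x 10 mm, 0.15 kg, top closed; bore 19 mm for the lowest 10 mm (lip), then 25 mm, 52 mm deep. Origin at centre of underside, z up. 8 to 15 N downward snaps the lip past the balls down to the block; before the click it stands 18 mm too high. May be absent
- plunger_small_2 (a joint): locking plunger of that coupler: dark round stud, 18 mm diameter, in the middle of the coupler's top. m pressed down: 0 = standing 10 mm proud of the top, 0.008 = fully pressed (2 mm proud, against its stop). It stays where it is left; it takes about 6 N to move.
- ptfe_tape: bystander: black roll of tape, 59 mm across, 19 mm high, lying loose beyond the block; origin at the centre of its underside
- lead_bend (a point): bend of the fixed, 10 mm thick black motor lead left of the couplers (good to 10 mm); the lead runs on from here along the bench, away from the robot at about the same y. Keep descending fingers about 20 mm to the right (-y) of it
Mind the look-alikes: they are no part of the job. What is shaped like the coupler_large_1 but blue is not meant.

How it is judged:
At the end, for the whole second after the job is handed in: Every coupler present stands upright (within 0.06 rad) and at rest on a nipple of its size, within 3.5 mm of its axis, its underside within 3 mm of the block's top, and every one's plunger is pressed at least 6.5 of its 8 mm ((horizontal distance between coupler_large_1 and port_large_1 below 0.0035 m or horizontal distance between coupler_large_1 and port_large_2 below 0.0035 m) and z of coupler_large_1 in the frame of port_block between 0.027 and 0.033 m and angle between each of coupler_large_1, coupler_large_2, coupler_small_1, coupler_small_2's own z axis and vertical below 0.06 rad and linear speed of each of coupler_large_1, coupler_large_2, coupler_small_1, coupler_small_2 below 0.02 m/s and value of joint each of plunger_large_1, plunger_large_2, plunger_small_1, plunger_small_2 above 0.0065 m and (horizontal distance between coupler_large_2 and port_large_1 below 0.0035 m or horizontal distance between coupler_large_2 and port_large_2 below 0.0035 m) and z of coupler_large_2 in the frame of port_block between 0.027 and 0.033 m and (horizontal distance between coupler_small_1 and port_small_1 below 0.0035 m or horizontal distance between coupler_small_1 and port_small_2 below 0.0035 m) and z of coupler_small_1 in the frame of port_block between 0.027 and 0.033 m and (horizontal distance between coupler_small_2 and port_small_1 below 0.0035 m or horizontal distance between coupler_small_2 and port_small_2 below 0.0035 m) and z of coupler_small_2 in the frame of port_block between 0.027 and 0.033 m); the robot touches nothing.
It fails at once if the tape roll is pushed more than 40 mm from where it lay (distance of ptfe_tape from where it was at the start of the episode above 0.04 m).
Of coupler_large_1, coupler_large_2, coupler_small_1, coupler_small_2 only 3 to 4 are there at a start; the rules pass over those that are not, and their reading is None.
At some moment in a run one of coupler_large_1, coupler_large_2, coupler_small_1, coupler_small_2 may be knocked a few centimetres aside while the robot is not near it.
It also fails if it takes over 210 s, if anything falls off the work surface, if the arm or the gripper's body presses on something with over 40 N, if the wrist force passes 120 N, or if a joint passes its speed limit or range.

ROBOT

A 6-joint arm with a two-finger parallel gripper is mounted at the origin on a cart in front of the work surface, level with it; the furniture and walls round the work are solid. World frame = base frame: x ahead of the robot, y to its left, z up, the work surface at z = 0. Lengths are in m, angles in rad, forces in N, time in s.
With the tool pointing down it reaches from about 0.375 to 0.9 m from the base axis. Payload 3.1 kg.
Tool frame: the origin (TCP) lies between the finger pads; the fingertips stand 22 mm ahead of it and the grasp point (between the pads) lies 3 mm ahead of it; z points along the fingers, y is the direction in which the jaws open and shut (so a half turn about z gives the same grasp; the last joint's range is limited). The gripper opens to 85 mm and grips with 20 to 120 N. Pads are 22 mm wide; open, the fingers measure 114 mm over their backs; the gripper's body (76 mm by 85 mm) begins 54 mm behind the grasp point. The pads swing forward as they close: fully open they stand 13 mm farther back than shut.
Start: joints at [-1.373, 0.527, 1.433, -0, 1.181, -0.178], TCP at [0.23, -0.581, 0.214] pointing down, gripper open.
Joint ranges: [-3.08, 3.08], [-0.75, 2.2], [0.22, 2.44], [-1.43, 4.57], [0, 2.65], [-2.85, 2.85]. Speed limits (rad/s): [2.79, 2.79, 3.14, 3.14, 3.14, 3.14].

INTERFACE

Orientations are given as a unit quaternion [x, y, z, w].
In Python, from station import status, snapshot, manip gives the robot as it stands.
- The arm moves only by the tool move_arm, never from a script. Its argument "plan" is a list that holds one entry, the list of rows, each a list of 7 numbers: the turn, a rotation vector about the tool's x, y, z scaled (see below), then the shift along the tool's x, y, z scaled (see below), then the closure, from 0 (fully open) to 1 (shut). A call has exactly 8 rows; each row is the pose to reach, as a shift and turn from the pose commanded when the call began, along the tool's axes at that moment; what a row does not reach only later rows make up. The controller multiplies each number of a shift by 100 mm and each number of a turn by pi/4 rad. A row lasts 1/8 s, in which the tool goes at most 62.5 mm and 10.7 degrees, less where a joint would pass 70% of its speed; a pose out of reach is approached as far as the arm can. A call with a number of a shift or a turn outside -1 to 1 is refused whole. A call with a gripper value outside its range is refused whole. The fingers move at their own pace and stop on an object; "force" is the grip in N (left out, the last holds). Time passes only in rows, so rows that repeat a pose let the fingers close, or fill a call up. It gives the time, the measured TCP pose, the force and the opening at its end, in the units of the state.
- status.sense(): the state, without advancing time (a new reading comes with each control period).
- snapshot(name): name is "side" or "top" or "wrist"; returns a dict with "img" (480x640x3 uint8, red, green, blue), "depth" (480x640 float32, m along the optical axis (not along the pixel's ray), 0 where there is no reading), "mtx" (3x3 intrinsics, pixels), "T" (4x4, takes a point from camera to world coordinates). Camera axes: x right, y up, looking along -z (the intrinsics and any distortion apply to the point x, -y, -z); pixel columns grow to the right and rows downward; lengths in m; the calibration is good to about 2 mm. The wrist camera is an equidistant fisheye: a pixel r from the principal point sees the ray r / f radians off the axis. A picture is of the moment at which its call begins.
- manip.sign_off(): hands the job in, once; it reports no verdict.
The state is a dict: "t": time; "q": joint angles; "qd": joint speeds; "tau": joint torques, N m; "tcp_pos": TCP position; "tool_rot": TCP orientation; "force": force on the tool from outside, world axes, zero at the start; "ft_torque": the same for the moment, N m; "finger_gap": opening from 0.0 (shut) to 1.0 (fully open).
Only numpy, scipy, OpenCV 4.12 (cv2) and the standard library are available. Lean on these libraries where they do the work, as an engineer would, in place of code of your own. Each camera call takes 0.05 s, during which the arm holds its last target. There are 200 camera calls.

## Working session

There is one attempt and no reset: what is moved stays moved. The work goes in short steps, Python scripts to look and compute and a tool call to move; the robot and the scene stay as the last step left them, time stands still between calls to the robot, and variables do not carry over. Pictures are saved under pics/ and viewed, on a budget of 14 in all, crops included, one or two more only if the job needs it, and the job is handed in when it is done.

Besides the shell and the picture viewer there is one more tool, called after "Emit:" as a command line: name --argument value ..., lists and objects as JSON in quotes. move_arm: Moves the arm, as the interface text tells. Its arguments: {"type":"object","properties":{"plan":{"type":"array"},"force":{"type":"number"}},"required":["plan"]}

```bash
ls; mkdir -p pics; cat > h.py <<'E'
import numpy as np,cv2
from station import status,snapshot,manip
def save(n,f):
    s=snapshot(n); cv2.imwrite('pics/'+f,s['img'][:,:,::-1]); np.savez('/tmp/'+n,**s); return s
def cloud(s):
    d=s['depth'];K=s['mtx'];v,u=np.mgrid[:480,:640]
    p=np.stack([(u-K[0,2])/K[0,0]*d,-(v-K[1,2])/K[1,1]*d,-d],-1)
    return p@s['T'][:3,:3].T+s['T'][:3,3]
E
python3 - <<'E'
from h import *
print(status.sense())
for n in('top','side'):
    s=save(n,n+'0.png');print(n,s['mtx'],s['T'],[k for k in s])
E
```

```text
pics
{'t': 0.0, 'q': array([-1.37247420e+00,  5.28476501e-01,  1.43390282e+00,  4.43264200e-06,
        1.18138873e+00, -1.78489491e-01]), 'qd': array([ 0.00055406, -0.00084511, -0.00129762,  0.00060237,  0.00116543,
        0.0013408 ]), 'tau': array([-1.76569461e-03, -4.42362893e+01, -1.78022915e+01, -4.77775739e-04,
        8.42971931e-03, -8.48377795e-06]), 'tcp_pos': array([ 0.2298578 , -0.58038919,  0.21252714]), 'tool_rot': array([ 9.82303641e-01,  1.87292214e-01, -8.73641899e-06, -1.08766612e-03]), 'force': array([-0.05594988,  0.10573152,  0.51178579]), 'ft_torque': array([ 0.01458124, -0.01255316,  0.02385987]), 'finger_gap': 0.9959825019578157}
top [[468.07754744   0.         314.95550505]
 [  0.         468.07754744 244.84056394]
 [  0.           0.           1.        ]] [[ 0.00662214  0.99634312 -0.08518524  0.47822113]
 [-0.99987766  0.00780459  0.01355538 -0.26095692]
 [ 0.01417064  0.08508505  0.99627292  0.93589066]
 [ 0.          0.          0.          1.        ]] ['img', 'depth', 'mtx', 'T']
side [[455.51256317   0.         314.24905371]
 [  0.         455.51256317 237.50032883]
 [  0.           0.           1.        ]] [[ 0.99977931 -0.00571477 -0.02021546  0.50760518]
 [-0.01428663  0.52054253 -0.85371621 -0.95972478]
 [ 0.0154018   0.85381662  0.520346    0.51396381]
 [ 0.          0.          0.          1.        ]] ['img', 'depth', 'mtx', 'T']
```

View pics/top0.png

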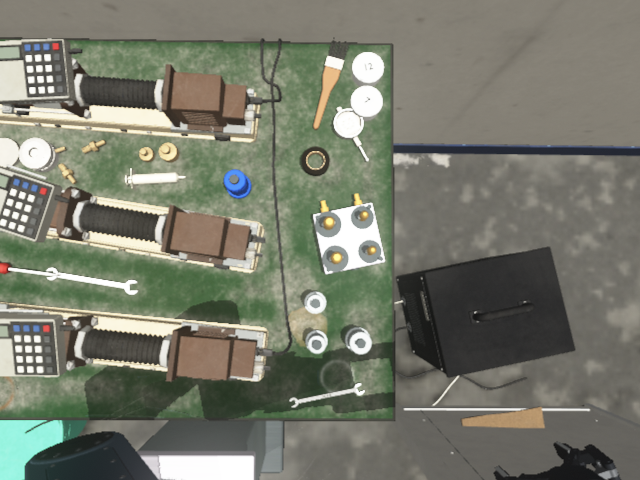

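View pics/side0.png

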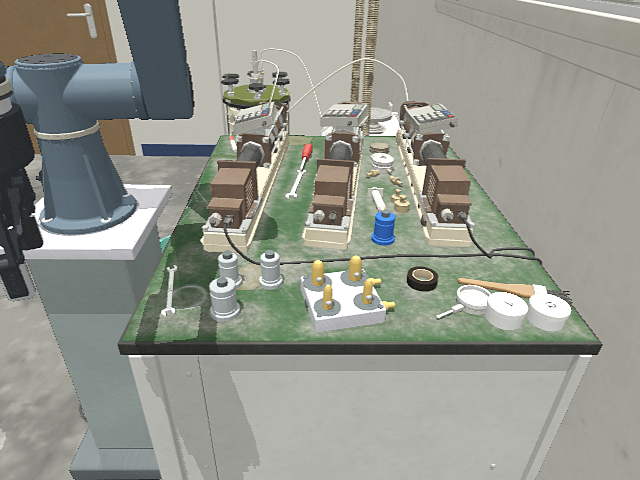

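The top view shows three grey couplers at about (314,301), (316,340) and (358,339). The block is at (348,238), the tape at (314,160) and the blue decoy at (237,183). The side view agrees with this. Next I'll measure them.

```bash
python3 - <<'E'
from h import *
s=dict(np.load('/tmp/top.npz'));P=cloud(s)
def box(u0,u1,v0,v1):
    return P[v0:v1,u0:u1].reshape(-1,3)
for n,b in dict(A=(295,335,285,320),B=(300,335,322,358),C=(340,378,320,360)).items():
    q=box(*b);
    for lo,hi in((.055,.064),(.064,.08)):
        m=q[(q[:,2]>lo)&(q[:,2]<hi)]
        (cx,cy),r=cv2.minEnclosingCircle(m[:,:2].astype(np.float32))
        print(n,lo,len(m),m.mean(0).round(4),(round(cx,4),round(cy,4),round(r,4)))
    m=q[(q[:,2]>.006)&(q[:,2]<.015)]; print(len(m),cv2.minEnclosingCircle(m[:,:2].astype(np.float32)))
q=box(300,395,190,290)
m=q[(q[:,2]>.024)&(q[:,2]<.034)]
print('block',len(m),m[:,2].mean(),cv2.minAreaRect((m[:,:2]*1000).astype(np.float32)))
for c in((327,222),(337,257),(363,214),(371,250)):
    q=box(c[0]-14,c[0]+14,c[1]-14,c[1]+14)
    for lo,hi in((.042,.08),(.066,.08)):
        m=q[(q[:,2]>lo)&(q[:,2]<hi)]
        print(c,lo,len(m),m.mean(0).round(4),m[:,2].max().round(4),cv2.minEnclosingCircle(m[:,:2].astype(np.float32)))
print('table',np.median(box(290,310,220,260),0),'tape',box(300,330,147,175)[box(300,330,147,175)[:,2]>.012].mean(0))
img=cv2.resize(s['img'][185:370,280:400],None,fx=3.2,fy=3.2,interpolation=cv2.INTER_CUBIC)
t=dict(np.load('/tmp/side.npz'))['img'][235:340,190:420]
t=cv2.resize(t,(592*230//190,None or 300)) if 0 else cv2.resize(t,None,fx=1.8,fy=1.8)
W=np.zeros((592,800,3),np.uint8);W[:,:384]=img[:592];W[:t.shape[0],386:386+t.shape[1]]=t
cv2.imwrite('pics/crop.png',W[:,:,::-1])
E
```

```text
A 0.055 187 [ 0.4454 -0.273   0.06  ] (0.4453, -0.2734, 0.0168)
A 0.064 70 [ 0.445  -0.2734  0.0684] (0.4385, -0.2745, 0.0048)
133 ((0.4514463543891907, -0.2772429287433624), 0.036835476756095886)
B 0.055 188 [ 0.3707 -0.2761  0.06  ] (0.3698, -0.276, 0.0168)
B 0.064 77 [ 0.3698 -0.2761  0.0684] (0.3699, -0.2764, 0.009)
107 ((0.3698080778121948, -0.27318739891052246), 0.02429351583123207)
C 0.055 324 [ 0.3736 -0.3562  0.0599] (0.373, -0.3567, 0.021)
C 0.064 79 [ 0.3731 -0.3566  0.0682] (0.369, -0.3546, 0.0135)
97 ((0.36955690383911133, -0.3562767803668976), 0.028054138645529747)
block 3308 0.030166557932761375 ((574.3563232421875, -336.76806640625), (130.08631896972656, 120.60226440429688), 12.811015129089355)
(327, 222) 0.042 130 [ 0.5955 -0.2965  0.0667] 0.0777 ((0.5974671840667725, -0.29681116342544556), 0.01334185991436243)
(327, 222) 0.066 95 [ 0.5963 -0.2967  0.0714] 0.0777 ((0.596505880355835, -0.2968924343585968), 0.01055331714451313)
(337, 257) 0.042 123 [ 0.5297 -0.3105  0.0673] 0.0759 ((0.5304876565933228, -0.31149280071258545), 0.01375312078744173)
(337, 257) 0.066 95 [ 0.5303 -0.3115  0.0712] 0.0759 ((0.5306636691093445, -0.31172358989715576), 0.01068408414721489)
(363, 214) 0.042 79 [ 0.61   -0.3617  0.0643] 0.0755 ((0.6110928654670715, -0.36196187138557434), 0.008906935341656208)
(363, 214) 0.066 50 [ 0.6105 -0.3636  0.0703] 0.0755 ((0.6110718846321106, -0.36356979608535767), 0.007842516526579857)
(371, 250) 0.042 75 [ 0.5439 -0.376   0.0648] 0.0754 ((0.5444196462631226, -0.3767770826816559), 0.008671383373439312)
(371, 250) 0.066 47 [ 0.5443 -0.3779  0.0705] 0.0754 ((0.544640064239502, -0.37820902466773987), 0.007260339334607124)
table [ 0.56775207 -0.24327403  0.00136783] tape [ 0.72632638 -0.2714518   0.02020042]
```

View pics/crop.png

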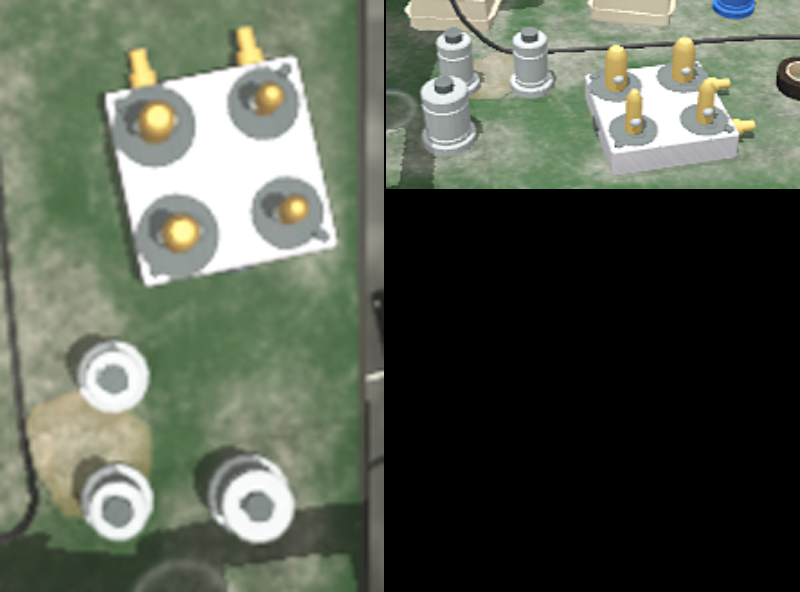

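```bash
cat >> h.py <<'E'
from scipy.spatial.transform import Rotation as R
def go(x,y,z,jaw=0.):
    s=status.sense();r0=R.from_quat(s['tool_rot'])
    yy=np.array([np.cos(jaw),np.sin(jaw),0]);zz=np.array([0,0,-1.])
    rd=R.from_matrix(np.stack([np.cross(yy,zz),yy,zz],1))
    rv=(r0.inv()*rd).as_rotvec()/(np.pi/4); d=r0.inv().apply(np.array([x,y,z])-s['tcp_pos'])/.1
    print('t',round(s['t'],2),'tcp',s['tcp_pos'].round(4),'F',s['force'].round(1),'gap',round(s['finger_gap'],3),'\nturn',rv.round(3),'shift',d.round(3))
E
python3 -c "
from h import *
go(.373,-.3567,.2)"
```

```text
t 0.1 tcp [ 0.2299 -0.5804  0.2126] F [-0.2 -0.6  0.4] gap 0.996 
turn [-0.002 -0.002 -1.52 ] shift [ 2.154 -1.553  0.13 ]
```

Emit:
move_arm --plan '[[[0,0,-0.2,0.25,-0.18,0,0.25],[0,0,-0.4,0.5,-0.36,0,0.25],[0,0,-0.6,0.75,-0.54,0,0.25],[0,0,-0.76,1.0,-0.72,0,0.25],[0,0,-0.76,1.0,-0.72,0,0.25],[0,0,-0.76,1.0,-0.72,0,0.25],[0,0,-0.76,1.0,-0.72,0,0.25],[0,0,-0.76,1.0,-0.72,0,0.25]]]' --force 60

```text
t: 1.1
tcp_pos: [0.296, -0.4782, 0.2134]
tool_rot: [0.884, 0.467, -0.0, 0.0]
force: [-0.6, -0.2, -0.8]
finger_gap: 0.749
```

```bash
python3 -c "
from h import *
go(.373,-.3567,.2)"
```

```text
t 1.1 tcp [ 0.296  -0.4782  0.2134] F [-0.6 -0.2 -0.8] gap 0.749 
turn [ 0.     0.    -0.762] shift [ 1.438 -0.048  0.134]
```

Emit:
move_arm --plan '[[[0,0,-0.2,0.25,-0.01,0,0.25],[0,0,-0.4,0.5,-0.02,0,0.25],[0,0,-0.6,0.75,-0.03,0,0.25],[0,0,-0.76,1.0,-0.03,0,0.25],[0,0,-0.76,1.0,-0.03,0,0.25],[0,0,-0.76,1.0,-0.03,0,0.25],[0,0,-0.76,1.0,-0.03,0,0.25],[0,0,-0.76,1.0,-0.03,0,0.25]]]'

```text
t: 2.1
tcp_pos: [0.3498, -0.3937, 0.2134]
tool_rot: [0.708, 0.707, -0.0, 0.0]
force: [-0.0, 0.6, -0.1]
finger_gap: 0.748
```

```bash
python3 -c "
from h import *
go(.373,-.3567,.12)"
```

```text
t 2.1 tcp [ 0.3498 -0.3937  0.2134] F [-0.   0.6 -0.1] gap 0.748 
turn [-0.     0.    -0.002] shift [0.37  0.231 0.934]
```

Emit:
move_arm --plan '[[[0,0,0,0.18,0.12,0,0.25],[0,0,0,0.37,0.23,0,0.25],[0,0,0,0.37,0.23,0.3,0.25],[0,0,0,0.37,0.23,0.6,0.25],[0,0,0,0.37,0.23,0.93,0.25],[0,0,0,0.37,0.23,0.93,0.25],[0,0,0,0.37,0.23,0.93,0.25],[0,0,0,0.37,0.23,0.93,0.25]]]'

```text
t: 3.1
tcp_pos: [0.3738, -0.3571, 0.1219]
tool_rot: [0.707, 0.707, -0.0, 0.001]
force: [0.5, 0.6, -0.2]
finger_gap: 0.749
```

```bash
python3 -c "
from h import *
go(.373,-.3567,.045)
save('wrist','w1.png')"
```

```text
t 3.1 tcp [ 0.3738 -0.3571  0.1219] F [ 0.5  0.6 -0.2] gap 0.749 
turn [ 0.002  0.003 -0.001] shift [ 0.005 -0.01   0.769]
```

View pics/w1.png

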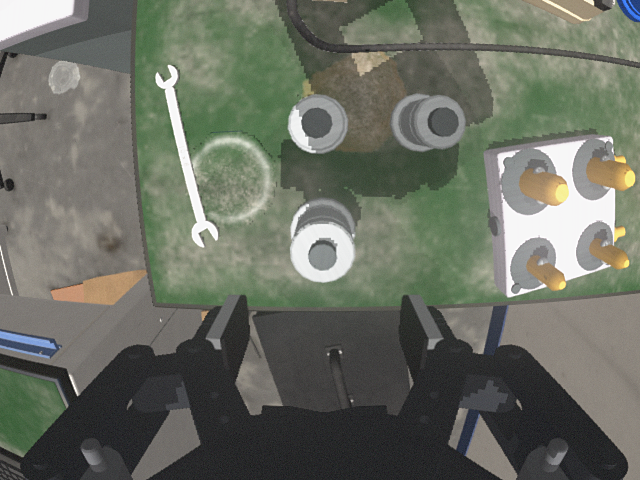

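The wrist view shows coupler C at (322,250), centred between the fingers at (323,·), so I can descend.

Emit:
move_arm --plan '[[[0,0,0,0,-0.01,0.2,0.25],[0,0,0,0,-0.01,0.4,0.25],[0,0,0,0,-0.01,0.6,0.25],[0,0,0,0,-0.01,0.77,0.25],[0,0,0,0,-0.01,0.77,0.25],[0,0,0,0,-0.01,0.77,0.8],[0,0,0,0,-0.01,0.77,0.8],[0,0,0,0,-0.01,0.77,0.8]]]'

```text
t: 4.15
tcp_pos: [0.3727, -0.3566, 0.0443]
tool_rot: [0.707, 0.707, -0.0, 0.001]
force: [0.9, 0.0, 1.7]
finger_gap: 0.2
```

Emit:
move_arm --plan '[[[0,0,0,0,0,0,0.8],[0,0,0,0,0,0,0.8],[0,0,0,0,0,-0.1,0.8],[0,0,0,0,0,-0.3,0.8],[0,0,0,0,0,-0.6,0.8],[0,0,0,0,0,-0.9,0.8],[0,0,0,0,0,-1.0,0.8],[0,0,0,0,0,-1.0,0.8]]]'

```text
t: 5.15
tcp_pos: [0.3721, -0.3559, 0.1437]
tool_rot: [0.707, 0.707, -0.0, 0.0]
force: [0.3, -0.4, -2.2]
finger_gap: 0.202
```

```bash
python3 -c "
from h import *
go(.5305,-.3115,.145)"
```

```text
t 5.15 tcp [ 0.3721 -0.3559  0.1437] F [ 0.3 -0.4 -2.2] gap 0.202 
turn [ 0.  0. -0.] shift [ 0.444  1.584 -0.013]
```

```bash
python3 -c "
from h import *
a=save('wrist','w2.png')['img'];b=save('side','s2.png')['img'];t=save('top','t2.png')['img']
cv2.imwrite('pics/c2.png',np.hstack([a[200:480,200:560],cv2.resize(b[150:330,150:420],None,fx=1.55,fy=1.5556)])[:,:,::-1])"
```

```text
(no output)
```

View pics/c2.png

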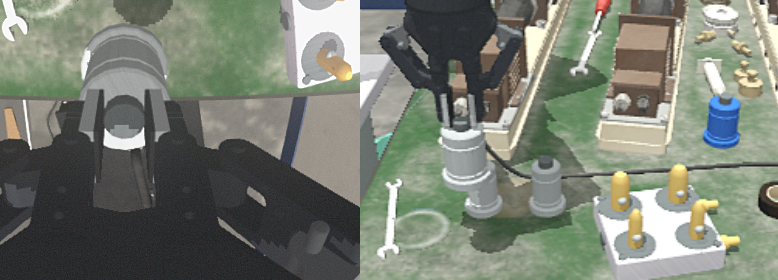

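```bash
python3 -c "
from h import *
P=cloud(dict(np.load('/tmp/side.npz')))
q=P.reshape(-1,3);m=(abs(q[:,0]-.372)<.05)&(abs(q[:,1]+.356)<.045)&(q[:,2]>.01)
q=q[m]
for z in np.arange(.01,.24,.006):
    k=q[(q[:,2]>=z)&(q[:,2]<z+.006)]
    if len(k)>3: print(z.round(3),len(k),k[:,0].min().round(4),k[:,0].max().round(4),k[:,1].min().round(4),k[:,1].max().round(4))
print(status.sense()['tcp_pos'],status.sense()['q'])
v,u=np.mgrid[:480,:640];
"
```

```text
0.094 30 0.3491 0.3957 -0.3843 -0.3557
0.1 109 0.3465 0.3959 -0.3846 -0.3522
0.106 172 0.347 0.3953 -0.3847 -0.3444
0.112 79 0.3517 0.3916 -0.381 -0.361
0.118 84 0.3527 0.3918 -0.3801 -0.3595
0.124 90 0.3512 0.3921 -0.3818 -0.3544
0.13 90 0.3522 0.3917 -0.3816 -0.361
0.136 95 0.3511 0.392 -0.3819 -0.3611
0.142 92 0.351 0.3918 -0.3814 -0.3552
0.148 92 0.3504 0.3919 -0.3817 -0.3552
0.154 207 0.3507 0.3915 -0.3812 -0.3504
0.16 97 0.3518 0.3892 -0.3689 -0.3436
0.166 88 0.3493 0.3933 -0.3692 -0.3491
0.172 85 0.3499 0.3936 -0.3686 -0.3469
0.178 81 0.3491 0.3935 -0.3687 -0.3453
0.184 81 0.3497 0.3936 -0.3679 -0.3479
0.19 85 0.3491 0.3935 -0.369 -0.3451
0.196 72 0.3439 0.3985 -0.3697 -0.3472
0.202 139 0.3297 0.4098 -0.3711 -0.3446
0.208 207 0.3283 0.413 -0.3708 -0.3436
0.214 227 0.3245 0.4166 -0.3702 -0.3436
0.22 167 0.3223 0.4198 -0.3736 -0.3417
0.226 185 0.322 0.4213 -0.375 -0.3428
0.232 194 0.3223 0.4219 -0.375 -0.3443
0.238 187 0.322 0.422 -0.3746 -0.3489
[ 0.37157322 -0.35516394  0.14232766] [-9.80458066e-01  4.84481555e-01  1.77794545e+00 -5.69719689e-05
  8.82001868e-01 -9.80122930e-01]
```

View pics/s2.png

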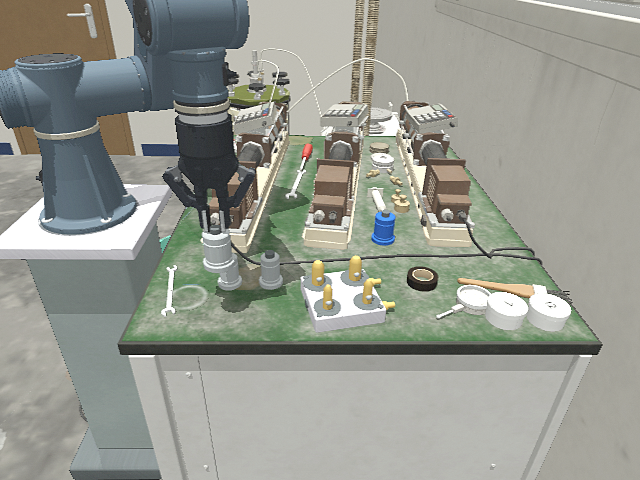

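```bash
python3 -c "
from h import *
a=cv2.imread('pics/w2.png')[270:390,260:400];b=cv2.imread('pics/s2.png')[185:275,185:260]
f=lambda i:cv2.resize(i,(390,int(390*i.shape[0]/i.shape[1])),interpolation=cv2.INTER_NEAREST)[:468]
a,b=f(a),f(b);W=np.zeros((468,782,3),np.uint8);W[:len(a),:390]=a;W[:len(b),392:]=b
cv2.imwrite('pics/c3.png',W)"
```

```text
(no output)
```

View pics/c3.png

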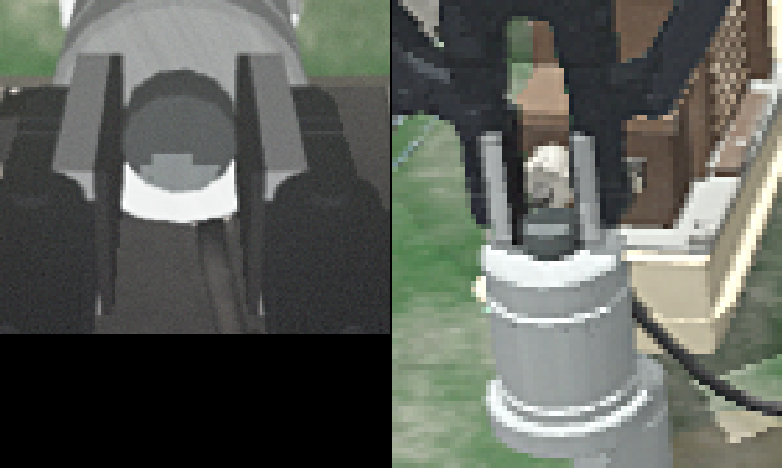

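Emit:
move_arm --plan '[[[0,0,0,0.04,0.15,-0.05,0.85],[0,0,0,0.09,0.33,-0.05,0.85],[0,0,0,0.14,0.5,-0.05,0.85],[0,0,0,0.18,0.65,-0.05,0.85],[0,0,0,0.2,0.75,-0.05,0.85],[0,0,0,0.22,0.79,-0.05,0.85],[0,0,0,0.22,0.79,-0.05,0.85],[0,0,0,0.22,0.79,-0.05,0.85]]]'

```text
t: 6.3
tcp_pos: [0.4507, -0.334, 0.1485]
tool_rot: [0.707, 0.707, -0.0, -0.0]
force: [-0.4, 0.5, -0.9]
finger_gap: 0.162
```

Emit:
move_arm --plan '[[[0,0,0,0.04,0.15,0,0.85],[0,0,0,0.09,0.33,0,0.85],[0,0,0,0.14,0.5,0,0.85],[0,0,0,0.18,0.65,0,0.85],[0,0,0,0.2,0.75,0,0.85],[0,0,0,0.22,0.79,0,0.85],[0,0,0,0.22,0.79,0,0.85],[0,0,0,0.22,0.79,0,0.85]]]'

```text
t: 7.3
tcp_pos: [0.5297, -0.312, 0.1484]
tool_rot: [0.707, 0.707, -0.0, -0.0]
force: [0.4, -0.7, -2.5]
finger_gap: 0.166
```

```bash
python3 -c "
from h import *
go(.5305,-.3108,.122)
P=cloud(save('top','t3.png')); q=P.reshape(-1,3)
for lo,hi in((.145,.163),(.095,.14)):
  m=q[(abs(q[:,0]-.53)<.04)&(abs(q[:,1]+.311)<.04)&(q[:,2]>lo)&(q[:,2]<hi)]
  print(len(m),m.min(0),m.max(0),m.mean(0))
P=cloud(save('side','s3.png')); q=P.reshape(-1,3)
for lo,hi in((.115,.155),(.18,.195)):
  m=q[(abs(q[:,0]-.53)<.04)&(abs(q[:,1]+.311)<.04)&(q[:,2]>lo)&(q[:,2]<hi)]
  print(len(m),m.min(0),m.max(0),m.mean(0))
"
```

```text
t 7.3 tcp [ 0.5297 -0.312   0.1484] F [ 0.4 -0.7 -2.5] gap 0.166 
turn [-0.001 -0.    -0.001] shift [0.012 0.008 0.264]Traceback (most recent call last):
  File "<string>", line 7, in <module>
    print(len(m),m.min(0),m.max(0),m.mean(0))
                 ~~~~~^^^
    return umr_minimum(a, axis, None, out, keepdims, initial, where)
ValueError: zero-size array to reduction operation minimum which has no identity
```

```bash
cat > sd.py <<'E'
from h import *
def prof(x0,y0,n,lo=.03,hi=.26,st=.008,w=.04):
    q=cloud(save('side',n)).reshape(-1,3);q=q[(abs(q[:,0]-x0)<w)&(abs(q[:,1]-y0)<.04)]
    for z in np.arange(lo,hi,st):
        k=q[(q[:,2]>=z)&(q[:,2]<z+st)]
        if len(k)>3: print(z.round(3),len(k),k[:,0].min().round(4),k[:,0].max().round(4),k[:,1].min().round(4))
E
python3 -c "
from sd import *
prof(.53,-.311,'s3.png')"
```

```text
0.03 89 0.5044 0.5674 -0.35
0.038 40 0.5201 0.5393 -0.3296
0.046 54 0.52 0.5391 -0.3293
0.054 42 0.5199 0.5388 -0.327
0.062 65 0.5198 0.5406 -0.3266
0.07 40 0.5232 0.537 -0.3223
0.102 102 0.5042 0.5526 -0.3421
0.11 179 0.5042 0.5528 -0.3413
0.118 94 0.5092 0.5488 -0.338
0.126 104 0.5091 0.5485 -0.3387
0.134 107 0.5091 0.5482 -0.3372
0.142 124 0.509 0.5498 -0.3372
0.15 102 0.509 0.5494 -0.3391
0.158 208 0.509 0.5492 -0.337
0.166 110 0.5105 0.5472 -0.3256
0.174 75 0.5088 0.5487 -0.3257
0.182 82 0.5088 0.5484 -0.3254
0.19 84 0.5088 0.5495 -0.3254
0.198 84 0.5071 0.5507 -0.3256
0.206 136 0.4918 0.5671 -0.3281
0.214 250 0.4902 0.5699 -0.3284
0.222 162 0.4904 0.5697 -0.3297
0.23 134 0.4901 0.5693 -0.3316
0.238 140 0.5055 0.57 -0.3318
0.246 189 0.4979 0.5693 -0.3323
0.254 213 0.4919 0.57 -0.3335
```

Emit:
move_arm --plan '[[[0,0,0,0.0,0.005,0.1,0.85],[0,0,0,0.0,0.005,0.2,0.85],[0,0,0,0.0,0.005,0.26,0.85],[0,0,0,0.0,0.005,0.32,0.85],[0,0,0,0.0,0.005,0.38,0.85],[0,0,0,0.0,0.005,0.44,0.85],[0,0,0,0.0,0.005,0.5,0.85],[0,0,0,0.0,0.005,0.5,0.85]]]'

```text
t: 8.4
tcp_pos: [0.5304, -0.3117, 0.0979]
tool_rot: [0.707, 0.707, -0.0, -0.001]
force: [-0.1, 0.5, -1.8]
finger_gap: 0.163
```

```bash
python3 -c "
from sd import *
go(.5305,-.3108,.0765)
prof(.53,-.311,'s4.png',hi=.21)"
```

```text
t 8.4 tcp [ 0.5304 -0.3117  0.0979] F [-0.1  0.5 -1.8] gap 0.163 
turn [-0.001 -0.001 -0.   ] shift [0.009 0.001 0.214]
0.03 109 0.5061 0.5687 -0.3499
0.038 16 0.5219 0.5375 -0.3299
0.046 20 0.5062 0.5526 -0.3395
0.054 144 0.5061 0.5545 -0.3412
0.062 124 0.5061 0.5526 -0.3403
0.07 95 0.5095 0.5505 -0.3371
0.078 96 0.5094 0.5504 -0.3377
0.086 96 0.5094 0.55 -0.3384
0.094 99 0.5093 0.5496 -0.3377
0.102 107 0.5093 0.5494 -0.3376
0.11 187 0.5093 0.5494 -0.3358
0.118 96 0.5108 0.5489 -0.3251
0.126 76 0.5091 0.5503 -0.3263
0.134 82 0.5091 0.55 -0.3258
0.142 75 0.5106 0.5498 -0.3244
0.15 79 0.4962 0.5557 -0.3257
0.158 152 0.4914 0.5695 -0.3276
0.166 228 0.4915 0.5693 -0.3265
0.174 121 0.49 0.5689 -0.3307
0.182 119 0.49 0.5699 -0.3312
0.19 137 0.5041 0.5557 -0.3317
0.198 165 0.49 0.5699 -0.3318
0.206 211 0.49 0.5694 -0.3346
```

Emit:
move_arm --plan '[[[0,0,0,0.0,0,0.04,0.85],[0,0,0,0.0,0,0.08,0.85],[0,0,0,0.0,0,0.11,0.85],[0,0,0,0.0,0,0.14,0.85],[0,0,0,0.0,0,0.17,0.85],[0,0,0,0.0,0,0.2,0.85],[0,0,0,0.0,0,0.23,0.85],[0,0,0,0.0,0,0.23,0.85]]]'

```text
t: 9.45
tcp_pos: [0.5301, -0.3115, 0.0742]
tool_rot: [0.707, 0.707, -0.0, -0.001]
force: [0.0, -0.0, -1.9]
finger_gap: 0.165
```

```bash
python3 -c "
from sd import *
go(.5305,-.3108,.0765)
prof(.53,-.311,'s5.png',hi=.16)"
```

```text
t 9.45 tcp [ 0.5301 -0.3115  0.0742] F [ 0.  -0.  -1.9] gap 0.165 
turn [-0.002 -0.002 -0.   ] shift [ 0.007  0.004 -0.023]
0.03 89 0.5044 0.5679 -0.3502
0.038 162 0.5062 0.5535 -0.342
0.046 85 0.5096 0.5494 -0.3379
0.054 90 0.5096 0.5493 -0.3385
0.062 95 0.5095 0.549 -0.3383
0.07 100 0.5095 0.5486 -0.3373
0.078 91 0.5094 0.5501 -0.3367
0.086 185 0.5094 0.5499 -0.337
0.094 107 0.5093 0.5495 -0.3252
0.102 71 0.5093 0.5494 -0.3248
0.11 65 0.5092 0.5492 -0.3247
0.118 69 0.5092 0.5489 -0.3247
0.126 71 0.5042 0.5536 -0.3257
0.134 144 0.4913 0.5691 -0.3271
0.142 230 0.4913 0.569 -0.3277
0.15 117 0.4914 0.5699 -0.3311
0.158 120 0.491 0.5699 -0.3318
```

Emit:
move_arm --plan '[[[0,0,0,0.0,0,0.01,0.85],[0,0,0,0.0,0,0.02,0.85],[0,0,0,0.0,0,0.03,0.85],[0,0,0,0.0,0,0.04,0.85],[0,0,0,0.0,0,0.04,0.85],[0,0,0,0.0,0,0.04,0.85],[0,0,0,0.0,0,0.04,0.85],[0,0,0,0.0,0,0.04,0.85]]]'

```text
t: 10.5
tcp_pos: [0.5308, -0.3121, 0.0728]
tool_rot: [0.707, 0.707, -0.0, 0.0]
force: [-1.8, 1.1, 6.4]
finger_gap: 0.166
```

Emit:
move_arm --plan '[[[0,0,0,0,0,-0.04,0.7],[0,0,0,0,0,-0.04,0.6],[0,0,0,0,0,-0.04,0.6],[0,0,0,0,0,-0.04,0.6],[0,0,0,0,0,-0.3,0.6],[0,0,0,0,0,-0.65,0.6],[0,0,0,0,0,-0.65,1.0],[0,0,0,0,0,-0.65,1.0]]]'

```text
t: 11.5
tcp_pos: [0.5303, -0.3117, 0.136]
tool_rot: [0.707, 0.707, -0.0, -0.001]
force: [0.3, -0.2, -0.4]
finger_gap: 0.004
```

```bash
python3 -c "
from sd import *
go(.5305,-.3115,.09)
prof(.53,-.311,'s6.png',hi=.21,st=.005)"
```

```text
t 11.5 tcp [ 0.5303 -0.3117  0.136 ] F [ 0.3 -0.2 -0.4] gap 0.004 
turn [-0.001 -0.001 -0.   ] shift [0.001 0.002 0.46 ]
0.03 55 0.5061 0.5694 -0.3501
0.035 123 0.5062 0.5536 -0.343
0.04 59 0.5097 0.5497 -0.337
0.045 52 0.5096 0.5494 -0.3378
0.05 58 0.5096 0.5493 -0.3392
0.055 57 0.5096 0.5491 -0.3382
0.06 56 0.5095 0.5507 -0.3377
0.065 60 0.5095 0.5508 -0.3389
0.07 70 0.5095 0.5505 -0.3388
0.075 49 0.5095 0.5503 -0.3377
0.08 64 0.5094 0.55 -0.3388
0.085 216 0.5094 0.5502 -0.3377
0.09 42 0.5144 0.538 -0.3299
0.095 33 0.5228 0.5381 -0.3255
0.15 8 0.5234 0.5347 -0.3228
0.155 23 0.5186 0.5396 -0.3257
0.16 50 0.5169 0.5427 -0.3252
0.165 46 0.5169 0.5426 -0.3243
0.17 41 0.5168 0.5423 -0.3247
0.175 52 0.5168 0.5422 -0.3256
0.18 44 0.5167 0.5421 -0.3262
0.185 53 0.5166 0.5434 -0.3254
0.19 43 0.5135 0.5463 -0.3257
0.195 87 0.4994 0.5586 -0.3275
0.2 123 0.4948 0.5631 -0.3269
0.205 175 0.4917 0.5673 -0.3258
```

View pics/s6.png

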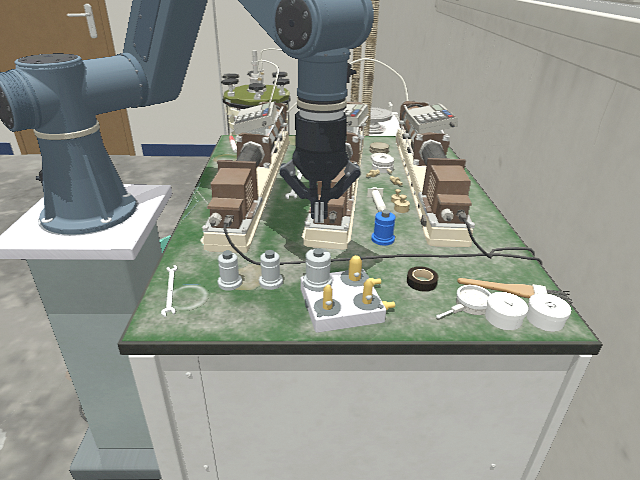

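Emit:
move_arm --plan '[[[0,0,0,0,0,0.2,1],[0,0,0,0,0,0.4,1],[0,0,0,0,0,0.48,1],[0,0,0,0,0,0.52,1],[0,0,0,0,0,0.56,1],[0,0,0,0,0,0.6,1],[0,0,0,0,0,0.64,1],[0,0,0,0,0,0.66,1]]]'

```text
t: 12.55
tcp_pos: [0.5313, -0.3124, 0.074]
tool_rot: [0.707, 0.707, -0.0, 0.001]
force: [-5.6, 4.1, 25.9]
finger_gap: 0.001
```

Emit:
move_arm --plan '[[[0,0,0,0,0,-0.3,1],[0,0,0,0,0,-0.6,1],[0,0,0,0.1,-0.3,-0.9,0.7],[0,0,0,0.25,-0.6,-0.95,0.6],[0,0,0,0.38,-0.86,-0.95,0.6],[0,0,0,0.38,-0.86,-0.95,0.6],[0,0,0,0.38,-0.86,-0.95,0.6],[0,0,0,0.38,-0.86,-0.95,0.6]]]'

```text
t: 13.55
tcp_pos: [0.4459, -0.2749, 0.1656]
tool_rot: [0.707, 0.707, 0.0, 0.001]
force: [0.2, -0.5, -0.5]
finger_gap: 0.399
```

```bash
python3 -c "
from sd import *
go(.445,-.2735,.0475)
print('A');prof(.445,-.275,'s7.png',hi=.2,st=.007)
q=cloud(dict(np.load('/tmp/side.npz'))).reshape(-1,3)
print('L');m=q[(abs(q[:,0]-.53)<.009)&(abs(q[:,1]+.315)<.012)&(q[:,2]>.085)&(q[:,2]<.12)];print(np.sort(m[:,2])[::-1][:60:4].round(4))"
```

```text
t 13.55 tcp [ 0.4459 -0.2749  0.1656] F [ 0.2 -0.5 -0.5] gap 0.399 
turn [ 0.002  0.001 -0.   ] shift [ 0.016 -0.011  1.181]
A
0.03 60 0.4277 0.4606 -0.2951
0.037 62 0.4281 0.4607 -0.2949
0.044 60 0.4283 0.4608 -0.2945
0.051 80 0.4281 0.4609 -0.2955
0.058 92 0.4287 0.4596 -0.2952
0.065 48 0.4364 0.4523 -0.2874
0.184 39 0.417 0.4743 -0.2882
0.191 67 0.4156 0.4758 -0.2883
0.198 78 0.4144 0.4758 -0.2884
L
[0.0919 0.0916 0.0913 0.0911 0.091  0.0909 0.0907 0.0904 0.0902 0.0902
 0.09   0.0899 0.0897 0.0895 0.0893]
```

Emit:
move_arm --plan '[[[0,0,0,0.016,-0.01,0.2,0.5],[0,0,0,0.016,-0.01,0.4,0.5],[0,0,0,0.016,-0.01,0.6,0.5],[0,0,0,0.016,-0.01,0.8,0.5],[0,0,0,0.016,-0.01,0.9,0.5],[0,0,0,0.016,-0.01,0.9,0.5],[0,0,0,0.016,-0.01,0.9,0.5],[0,0,0,0.016,-0.01,0.9,0.5]]]'

```text
t: 14.6
tcp_pos: [0.4442, -0.2728, 0.0762]
tool_rot: [0.707, 0.707, 0.0, 0.001]
force: [0.5, 0.4, -0.0]
finger_gap: 0.503
```

```bash
python3 -c "
from sd import *
go(.445,-.2735,.047)
print('A');prof(.445,-.275,'s8.png',hi=.12,lo=.06,st=.004)"
```

```text
t 14.6 tcp [ 0.4442 -0.2728  0.0762] F [ 0.5  0.4 -0. ] gap 0.503 
turn [ 0.001  0.001 -0.   ] shift [-0.007  0.007  0.292]
A
0.06 23 0.4362 0.4546 -0.2901
0.064 50 0.4362 0.4524 -0.2867
0.092 4 0.4219 0.4709 -0.2829
0.096 11 0.4158 0.471 -0.2865
0.1 29 0.4098 0.4762 -0.2866
0.104 34 0.4086 0.478 -0.2857
0.108 29 0.4089 0.4781 -0.2857
0.112 37 0.4091 0.4781 -0.2854
0.116 36 0.4093 0.4782 -0.2862
```

Emit:
move_arm --plan '[[[0,0,0,-0.015,0.01,0.1,0.5],[0,0,0,-0.015,0.01,0.2,0.5],[0,0,0,-0.015,0.01,0.29,0.5],[0,0,0,-0.015,0.01,0.29,0.6],[0,0,0,-0.015,0.01,0.29,0.9],[0,0,0,-0.015,0.01,0.29,0.9],[0,0,0,-0.015,0.01,0.29,0.9],[0,0,0,-0.015,0.01,0.29,0.9]]]'

```text
t: 15.65
tcp_pos: [0.4448, -0.2739, 0.0466]
tool_rot: [0.707, 0.707, 0.0, 0.0]
force: [0.1, 0.1, -0.5]
finger_gap: 0.157
```

Emit:
move_arm --plan '[[[0,0,0,0,0,-0.1,0.9],[0,0,0,0,0,-0.3,0.9],[0,0,0,0,0,-0.5,0.9],[0,0,0,0,0,-0.7,0.9],[0,0,0,0,0,-0.9,0.9],[0,0,0,0,0,-1.0,0.9],[0,0,0,0,0,-1.0,0.9],[0,0,0,0,0,-1.0,0.9]]]'

```text
t: 16.65
tcp_pos: [0.4443, -0.2735, 0.146]
tool_rot: [0.707, 0.707, -0.0, -0.001]
force: [0.2, -0.0, -2.0]
finger_gap: 0.155
```

```bash
python3 -c "
from sd import *
go(.611,-.3635,.165)
print('A');prof(.445,-.275,'s9.png',hi=.2,lo=.06,st=.008)"
```

```text
t 16.65 tcp [ 0.4443 -0.2735  0.146 ] F [ 0.2 -0.  -2. ] gap 0.155 
turn [-0.001 -0.001 -0.   ] shift [-0.9    1.667 -0.193]
A
0.092 17 0.4221 0.4624 -0.2988
0.1 138 0.4218 0.4653 -0.2998
0.108 102 0.4241 0.4641 -0.2974
0.116 74 0.4286 0.4594 -0.2953
0.124 79 0.4268 0.4596 -0.2947
0.132 85 0.4274 0.4599 -0.2946
0.14 84 0.4278 0.4599 -0.2946
0.148 85 0.4283 0.4602 -0.2942
0.156 112 0.4278 0.4599 -0.2938
0.164 95 0.4242 0.4623 -0.2886
0.172 81 0.4243 0.4637 -0.2869
0.18 79 0.4233 0.4639 -0.2879
0.188 82 0.4236 0.4638 -0.287
0.196 81 0.4211 0.4663 -0.2879
```

Emit:
move_arm --plan '[[[0,0,0,0,0,-0.2,0.9],[0,0,0,-0.1,0.15,-0.25,0.9],[0,0,0,-0.2,0.35,-0.25,0.9],[0,0,0,-0.3,0.55,-0.25,0.9],[0,0,0,-0.4,0.75,-0.25,0.9],[0,0,0,-0.45,0.83,-0.25,0.9],[0,0,0,-0.45,0.83,-0.25,0.9],[0,0,0,-0.45,0.83,-0.25,0.9]]]'

```text
t: 17.7
tcp_pos: [0.5267, -0.3182, 0.171]
tool_rot: [0.707, 0.707, -0.0, -0.001]
force: [0.1, -0.4, -2.0]
finger_gap: 0.153
```

Emit:
move_arm --plan '[[[0,0,0,-0.05,0.1,0,0.9],[0,0,0,-0.15,0.3,0,0.9],[0,0,0,-0.25,0.5,0,0.9],[0,0,0,-0.35,0.68,0,0.9],[0,0,0,-0.43,0.8,0,0.9],[0,0,0,-0.45,0.84,0,0.9],[0,0,0,-0.45,0.84,0,0.9],[0,0,0,-0.45,0.84,0,0.9]]]'

```text
t: 18.7
tcp_pos: [0.6112, -0.3635, 0.1715]
tool_rot: [0.707, 0.707, -0.0, -0.0]
force: [-0.2, -0.2, -2.0]
finger_gap: 0.157
```

```bash
python3 -c "
from sd import *
go(.611,-.3635,.1)
prof(.611,-.3635,'s10.png',hi=.21,lo=.032,st=.008,w=.03)"
```

```text
t 18.7 tcp [ 0.6112 -0.3635  0.1715] F [-0.2 -0.2 -2. ] gap 0.157 
turn [-0.001 -0.001 -0.   ] shift [-0.001 -0.001  0.715]
0.032 29 0.6039 0.6176 -0.3768
0.04 42 0.6036 0.6185 -0.3788
0.048 39 0.603 0.6178 -0.3764
0.056 36 0.6037 0.6169 -0.375
0.064 48 0.6037 0.617 -0.3746
0.072 7 0.6081 0.613 -0.3712
0.12 59 0.5888 0.6299 -0.3892
0.128 191 0.5895 0.6318 -0.3891
0.136 101 0.5937 0.6263 -0.3863
0.144 101 0.594 0.6268 -0.3851
0.152 98 0.5939 0.6258 -0.3843
0.16 101 0.5937 0.6266 -0.3844
0.168 108 0.5939 0.6263 -0.3841
0.176 165 0.594 0.6267 -0.3846
0.184 106 0.596 0.6253 -0.3796
0.192 102 0.5904 0.6293 -0.3769
0.2 108 0.59 0.6307 -0.3761
0.208 113 0.5902 0.6306 -0.3757
```

Emit:
move_arm --plan '[[[0,0,0,0,0,0.12,0.9],[0,0,0,0,0,0.24,0.9],[0,0,0,0,0,0.36,0.9],[0,0,0,0,0,0.46,0.9],[0,0,0,0,0,0.56,0.9],[0,0,0,0,0,0.64,0.9],[0,0,0,0,0,0.7,0.9],[0,0,0,0,0,0.74,0.9]]]'

```text
t: 19.75
tcp_pos: [0.6118, -0.364, 0.0972]
tool_rot: [0.707, 0.707, 0.0, 0.0]
force: [-1.5, 0.3, -2.0]
finger_gap: 0.153
```

Emit:
move_arm --plan '[[[0,0,0,0,0,0.04,0.9],[0,0,0,0,0,0.08,0.9],[0,0,0,0,0,0.12,0.9],[0,0,0,0,0,0.16,0.9],[0,0,0,0,0,0.2,0.9],[0,0,0,0,0,0.24,0.9],[0,0,0,0,0,0.27,0.9],[0,0,0,0,0,0.27,0.9]]]'

```text
t: 20.75
tcp_pos: [0.6117, -0.364, 0.0728]
tool_rot: [0.707, 0.707, -0.0, 0.0]
force: [-3.7, 2.4, 12.0]
finger_gap: 0.154
```

```bash
python3 -c "
from sd import *
go(.611,-.3635,.1)
prof(.611,-.3635,'s11.png',hi=.14,lo=.03,st=.006,w=.03)"
```

```text
t 20.75 tcp [ 0.6117 -0.364   0.0728] F [-3.7  2.4 12. ] gap 0.154 
turn [-0.  0.  0.] shift [ 0.004 -0.007 -0.272]
0.03 100 0.5818 0.6347 -0.3963
0.036 155 0.5889 0.6323 -0.3888
0.042 59 0.5943 0.6266 -0.3846
0.048 61 0.5948 0.6258 -0.3841
0.054 59 0.5943 0.6276 -0.3837
0.06 64 0.5942 0.6266 -0.3845
0.066 60 0.5938 0.6257 -0.3846
0.072 64 0.5947 0.6272 -0.3844
0.078 64 0.5945 0.6263 -0.3844
0.084 123 0.5944 0.6264 -0.3847
0.09 79 0.5983 0.6283 -0.3769
0.096 60 0.5915 0.631 -0.3774
0.102 69 0.5903 0.6308 -0.3772
0.108 62 0.5904 0.6304 -0.3774
0.114 69 0.5905 0.6312 -0.3763
0.12 64 0.5909 0.6308 -0.3772
0.126 58 0.5878 0.6333 -0.3778
0.132 98 0.5826 0.6409 -0.38
0.138 138 0.5822 0.6407 -0.3775
```

Seated flush. Next I release, rise, close and press the plunger.

Emit:
move_arm --plan '[[[0,0,0,0,0,-0.02,0.6],[0,0,0,0,0,-0.02,0.6],[0,0,0,0,0,-0.02,0.6],[0,0,0,0,0,-0.02,0.6],[0,0,0,0,0,-0.3,0.6],[0,0,0,0,0,-0.6,0.7],[0,0,0,0,0,-0.6,1.0],[0,0,0,0,0,-0.6,1.0]]]'

```text
t: 21.8
tcp_pos: [0.6112, -0.3635, 0.1297]
tool_rot: [0.707, 0.707, -0.0, -0.001]
force: [0.2, 0.7, -0.2]
finger_gap: -0.001
```

```bash
python3 -c "
from sd import *
go(.611,-.3635,.074)"
```

```text
t 21.8 tcp [ 0.6112 -0.3635  0.1297] F [ 0.2  0.7 -0.2] gap -0.001 
turn [-0.001 -0.001 -0.   ] shift [-0.    -0.001  0.557]
```

Emit:
move_arm --plan '[[[0,0,0,0,0,0.2,1],[0,0,0,0,0,0.36,1],[0,0,0,0,0,0.42,1],[0,0,0,0,0,0.46,1],[0,0,0,0,0,0.5,1],[0,0,0,0,0,0.54,1],[0,0,0,0,0,0.58,1],[0,0,0,0,0,0.6,1]]]'

```text
t: 22.8
tcp_pos: [0.6124, -0.3644, 0.0742]
tool_rot: [0.707, 0.707, 0.0, 0.001]
force: [-4.3, 3.7, 19.8]
finger_gap: -0.001
```

Emit:
move_arm --plan '[[[0,0,0,0,0,-0.3,1],[0,0,0,0,0,-0.6,1],[0,0,0,0.1,-0.2,-1.0,0.7],[0,0,0,0.2,-0.4,-1.0,0.5],[0,0,0,0.3,-0.6,-1.0,0.5],[0,0,0,0.36,-0.8,-1.0,0.5],[0,0,0,0.36,-1.0,-1.0,0.5],[0,0,0,0.36,-1.0,-1.0,0.5]]]'

```text
t: 23.8
tcp_pos: [0.5108, -0.3278, 0.1708]
tool_rot: [0.708, 0.707, 0.0, -0.0]
force: [0.0, -0.3, 0.1]
finger_gap: 0.498
```

```bash
python3 -c "
from sd import *
go(.37,-.2762,.15)
prof(.37,-.2762,'s12.png',hi=.1,lo=.03,st=.007)
q=cloud(dict(np.load('/tmp/side.npz'))).reshape(-1,3)
m=q[(abs(q[:,0]-.6105)<.012)&(abs(q[:,1]+.367)<.012)&(q[:,2]>.085)&(q[:,2]<.12)];print('S1',np.sort(m[:,2])[::-1][:60:4].round(4))"
```

```text
t 23.8 tcp [ 0.5108 -0.3278  0.1708] F [ 0.  -0.3  0.1] gap 0.498 
turn [-0.    -0.    -0.002] shift [ 0.514 -1.409  0.209]
0.03 62 0.3521 0.3858 -0.2983
0.037 61 0.3528 0.3853 -0.2975
0.044 61 0.3536 0.3854 -0.2971
0.051 80 0.3526 0.3857 -0.2973
0.058 97 0.3539 0.3846 -0.2982
0.065 51 0.3618 0.3767 -0.2891
S1 [0.0921 0.0915 0.0911 0.091  0.091  0.0908 0.0907 0.0906 0.0904 0.0902
 0.09   0.0899 0.0899 0.0898 0.0897]
```

Emit:
move_arm --plan '[[[0,0,0,0.1,-0.25,0,0.5],[0,0,0,0.2,-0.5,0,0.5],[0,0,0,0.26,-0.7,0,0.5],[0,0,0,0.26,-0.7,0,0.5],[0,0,0,0.26,-0.7,0,0.5],[0,0,0,0.26,-0.7,0,0.5],[0,0,0,0.26,-0.7,0,0.5],[0,0,0,0.26,-0.7,0,0.5]]]'

```text
t: 24.85
tcp_pos: [0.442, -0.302, 0.1704]
tool_rot: [0.707, 0.707, 0.0, -0.0]
force: [0.5, -0.5, 0.1]
finger_gap: 0.497
```

Emit:
move_arm --plan '[[[0,0,0,0.1,-0.25,0,0.5],[0,0,0,0.2,-0.5,0,0.5],[0,0,0,0.255,-0.71,0,0.5],[0,0,0,0.255,-0.71,0.2,0.5],[0,0,0,0.255,-0.71,0.5,0.5],[0,0,0,0.255,-0.71,0.9,0.5],[0,0,0,0.255,-0.71,0.9,0.5],[0,0,0,0.255,-0.71,0.9,0.5]]]'

```text
t: 25.85
tcp_pos: [0.3712, -0.2769, 0.0812]
tool_rot: [0.707, 0.707, -0.0, 0.001]
force: [0.1, -0.3, 0.1]
finger_gap: 0.501
```

```bash
python3 -c "
from sd import *
go(.3697,-.2762,.047)
prof(.37,-.2762,'s13.png',hi=.12,lo=.058,st=.006)"
```

```text
t 25.85 tcp [ 0.3712 -0.2769  0.0812] F [ 0.1 -0.3  0.1] gap 0.501 
turn [ 0.001  0.001 -0.   ] shift [ 0.007 -0.015  0.342]
0.058 87 0.354 0.3848 -0.2966
0.064 53 0.3619 0.3781 -0.2892
0.1 32 0.3382 0.4003 -0.2902
0.106 52 0.3371 0.4051 -0.2899
0.112 60 0.336 0.4055 -0.2905
0.118 60 0.3365 0.4055 -0.2903
```

Emit:
move_arm --plan '[[[0,0,0,0,-0.015,0.1,0.5],[0,0,0,0,-0.015,0.2,0.5],[0,0,0,0,-0.015,0.34,0.5],[0,0,0,0,-0.015,0.34,0.6],[0,0,0,0,-0.015,0.34,0.9],[0,0,0,0,-0.015,0.34,0.9],[0,0,0,0,-0.015,0.34,0.9],[0,0,0,0,-0.015,0.34,0.9]]]'

```text
t: 26.9
tcp_pos: [0.3692, -0.2764, 0.0466]
tool_rot: [0.707, 0.707, -0.0, 0.0]
force: [-0.8, -0.9, -2.0]
finger_gap: 0.161
```

Emit:
move_arm --plan '[[[0,0,0,0,0,-0.1,0.9],[0,0,0,0,0,-0.3,0.9],[0,0,0,0,0,-0.5,0.9],[0,0,0,0,0,-0.7,0.9],[0,0,0,0,0,-0.9,0.9],[0,0,0,0,0,-1.0,0.9],[0,0,0,0,0,-1.0,0.9],[0,0,0,0,0,-1.0,0.9]]]'

```text
t: 27.9
tcp_pos: [0.3689, -0.276, 0.1461]
tool_rot: [0.707, 0.707, 0.0, -0.001]
force: [0.8, 0.7, -1.3]
finger_gap: 0.157
```

```bash
python3 -c "
from sd import *
go(.5445,-.378,.17)
prof(.37,-.2762,'s14.png',hi=.19,lo=.06,st=.009)"
```

```text
t 27.9 tcp [ 0.3689 -0.276   0.1461] F [ 0.8  0.7 -1.3] gap 0.157 
turn [-0.001 -0.001 -0.   ] shift [-1.019  1.756 -0.242]
0.096 75 0.3495 0.3898 -0.3024
0.105 168 0.3466 0.3897 -0.3023
0.114 84 0.3519 0.3852 -0.2976
0.123 92 0.352 0.385 -0.2976
0.132 98 0.3521 0.3852 -0.2976
0.141 95 0.3527 0.3849 -0.2973
0.15 155 0.3516 0.3851 -0.2969
0.159 89 0.3554 0.3817 -0.2919
0.168 92 0.3489 0.3887 -0.2894
0.177 103 0.348 0.3885 -0.2905
0.186 105 0.3475 0.3888 -0.2894
```

Emit:
move_arm --plan '[[[0,0,0,0,0,-0.2,0.9],[0,0,0,-0.1,0.17,-0.25,0.9],[0,0,0,-0.2,0.36,-0.25,0.9],[0,0,0,-0.32,0.56,-0.25,0.9],[0,0,0,-0.43,0.75,-0.25,0.9],[0,0,0,-0.51,0.88,-0.25,0.9],[0,0,0,-0.51,0.88,-0.25,0.9],[0,0,0,-0.51,0.88,-0.25,0.9]]]'

```text
t: 28.95
tcp_pos: [0.4562, -0.3264, 0.1706]
tool_rot: [0.707, 0.707, -0.0, -0.002]
force: [0.5, 0.1, -1.9]
finger_gap: 0.16
```

Emit:
move_arm --plan '[[[0,0,0,-0.07,0.12,0,0.9],[0,0,0,-0.17,0.3,0,0.9],[0,0,0,-0.28,0.5,0,0.9],[0,0,0,-0.38,0.68,0,0.9],[0,0,0,-0.46,0.82,0,0.9],[0,0,0,-0.51,0.88,0,0.9],[0,0,0,-0.51,0.88,0,0.9],[0,0,0,-0.51,0.88,0,0.9]]]'

```text
t: 29.95
tcp_pos: [0.5446, -0.378, 0.1713]
tool_rot: [0.707, 0.707, -0.0, -0.001]
force: [0.3, 0.5, -2.0]
finger_gap: 0.158
```

```bash
python3 -c "
from sd import *
go(.5445,-.378,.1)
prof(.5445,-.381,'s15.png',hi=.2,lo=.032,st=.008,w=.03)"
```

```text
t 29.95 tcp [ 0.5446 -0.378   0.1713] F [ 0.3  0.5 -2. ] gap 0.158 
turn [-0.001 -0.001 -0.   ] shift [-0.001 -0.     0.713]
0.032 42 0.5251 0.5521 -0.3905
0.04 38 0.5372 0.552 -0.393
0.048 42 0.537 0.5515 -0.3908
0.056 40 0.5368 0.5512 -0.3903
0.064 49 0.5367 0.5513 -0.3893
0.072 8 0.5414 0.5477 -0.384
0.12 56 0.5229 0.5656 -0.4044
0.128 219 0.5228 0.5658 -0.4037
0.136 95 0.5287 0.5605 -0.3991
0.144 98 0.5285 0.5602 -0.3995
0.152 101 0.5283 0.5597 -0.3986
0.16 102 0.5281 0.5592 -0.3989
0.168 102 0.528 0.5603 -0.3992
0.176 178 0.5279 0.5602 -0.3989
0.184 99 0.5293 0.5582 -0.398
0.192 105 0.5247 0.5636 -0.392
```

Coupler and nipple are aligned in x (0.5442 and 0.5441) and y (-0.382 for both). Lowering now.

Emit:
move_arm --plan '[[[0,0,0,0,0,0.12,0.9],[0,0,0,0,0,0.24,0.9],[0,0,0,0,0,0.36,0.9],[0,0,0,0,0,0.46,0.9],[0,0,0,0,0,0.56,0.9],[0,0,0,0,0,0.64,0.9],[0,0,0,0,0,0.7,0.9],[0,0,0,0,0,0.74,0.9]]]'

```text
t: 31.0
tcp_pos: [0.5453, -0.3784, 0.0972]
tool_rot: [0.707, 0.707, -0.0, 0.0]
force: [0.2, 0.4, -2.3]
finger_gap: 0.155
```

Emit:
move_arm --plan '[[[0,0,0,0,0,0.04,0.9],[0,0,0,0,0,0.08,0.9],[0,0,0,0,0,0.12,0.9],[0,0,0,0,0,0.16,0.9],[0,0,0,0,0,0.2,0.9],[0,0,0,0,0,0.24,0.9],[0,0,0,0,0,0.27,0.9],[0,0,0,0,0,0.27,0.9]]]'

```text
t: 32.0
tcp_pos: [0.5453, -0.3783, 0.0727]
tool_rot: [0.707, 0.707, -0.0, 0.0]
force: [-3.6, 3.3, 13.4]
finger_gap: 0.155
```

```bash
python3 -c "
from sd import *
go(.5445,-.378,.1)
prof(.5445,-.381,'s16.png',hi=.11,lo=.03,st=.006,w=.03)"
```

```text
t 32.0 tcp [ 0.5453 -0.3783  0.0727] F [-3.6  3.3 13.4] gap 0.155 
turn [0. 0. 0.] shift [ 0.003 -0.008 -0.273]
0.03 101 0.5149 0.5743 -0.4082
0.036 170 0.5243 0.5654 -0.4053
0.042 55 0.529 0.5597 -0.3989
0.048 59 0.5289 0.561 -0.3993
0.054 62 0.5288 0.5608 -0.3991
0.06 60 0.5287 0.5607 -0.3992
0.066 61 0.5286 0.5604 -0.3991
0.072 67 0.5285 0.5602 -0.3991
0.078 64 0.5283 0.5598 -0.3998
0.084 128 0.5283 0.56 -0.3993
0.09 90 0.5266 0.5625 -0.3939
0.096 52 0.5249 0.5638 -0.391
0.102 59 0.5248 0.5636 -0.3912
0.108 66 0.5247 0.5649 -0.3921
```

Emit:
move_arm --plan '[[[0,0,0,0,0,-0.02,0.6],[0,0,0,0,0,-0.02,0.6],[0,0,0,0,0,-0.02,0.6],[0,0,0,0,0,-0.02,0.6],[0,0,0,0,0,-0.3,0.6],[0,0,0,0,0,-0.6,0.7],[0,0,0,0,0,-0.6,1.0],[0,0,0,0,0,-0.6,1.0]]]'

```text
t: 33.05
tcp_pos: [0.5448, -0.378, 0.1298]
tool_rot: [0.707, 0.707, -0.0, -0.001]
force: [-0.1, 0.1, -1.2]
finger_gap: 0.002
```

Emit:
move_arm --plan '[[[0,0,0,0,0,0.2,1],[0,0,0,0,0,0.36,1],[0,0,0,0,0,0.42,1],[0,0,0,0,0,0.46,1],[0,0,0,0,0,0.5,1],[0,0,0,0,0,0.54,1],[0,0,0,0,0,0.58,1],[0,0,0,0,0,0.6,1]]]'

```text
t: 34.05
tcp_pos: [0.5458, -0.3789, 0.0741]
tool_rot: [0.707, 0.707, -0.0, 0.001]
force: [-4.8, 4.2, 22.7]
finger_gap: 0.001
```

Emit:
move_arm --plan '[[[0,0,0,0,0,-0.3,1],[0,0,0,0,0,-0.6,1],[0,0,0,-0.1,-0.2,-1.0,1],[0,0,0,-0.3,-0.4,-1.0,1],[0,0,0,-0.5,-0.6,-1.0,1],[0,0,0,-0.7,-0.8,-1.0,1],[0,0,0,-0.9,-0.8,-1.0,1],[0,0,0,-0.9,-0.8,-1.0,1]]]'

```text
t: 35.05
tcp_pos: [0.4649, -0.4699, 0.1707]
tool_rot: [0.708, 0.706, -0.0, 0.001]
force: [-0.5, -0.2, 0.3]
finger_gap: -0.001
```

```bash
python3 -c "
from sd import *
q=cloud(save('side','s17.png')).reshape(-1,3)
for n,x,y in(('L2',.53,-.315),('S1',.6105,-.367),('S2',.5442,-.382)):
  m=q[(abs(q[:,0]-x)<.012)&(abs(q[:,1]-y)<.012)&(q[:,2]>.085)&(q[:,2]<.12)];print(n,np.sort(m[:,2])[::-1][:40:4].round(4))
s=save('top','t17.png');P=cloud(s);q=P[180:300,290:400].reshape(-1,3)
for n,x,y in(('L2',.5305,-.3115),('S1',.611,-.3635),('S2',.5445,-.378),('free L1',.5965,-.297)):
  m=q[(np.hypot(q[:,0]-x,q[:,1]-y)<.03)&(q[:,2]>.082)&(q[:,2]<.12)]
  print(n,len(m),(np.ptp(m[:,:2],axis=0),(m.max(0)+m.min(0))/2,m[:,2].max()) if len(m) else '')
a=s['img'][180:300,270:400];b=dict(np.load('/tmp/side.npz'))['img'][235:335,190:420]
W=np.zeros((600,800,3),np.uint8);a=cv2.resize(a,(325,300));b=cv2.resize(b,(690,300));W[:300,:325]=a;W[300:,:690]=b
cv2.imwrite('pics/fin.png',W[:,:,::-1]);print(status.sense()['tcp_pos'],status.sense()['force'],status.sense()['t'])"
```

```text
L2 [0.0925 0.0917 0.0912 0.091  0.0908 0.0905 0.0904 0.0902 0.0899 0.0898]
S1 [0.092  0.0915 0.0914 0.0911 0.0909 0.0906 0.0905 0.0904 0.0903 0.0903]
S2 [0.0923 0.0916 0.0913 0.0911 0.091  0.0909 0.0908 0.0905 0.0905 0.0904]
L2 419 (array([0.04028741, 0.04010155]), array([ 0.53067721, -0.31262125,  0.09032179]), np.float64(0.09563269106360783))
S1 269 (array([0.03357641, 0.03347748]), array([ 0.61151136, -0.36382732,  0.0885598 ]), np.float64(0.09413678887122712))
S2 273 (array([0.03123952, 0.03333516]), array([ 0.54489454, -0.37831419,  0.08882199]), np.float64(0.09480374490579246))
free L1 0 
[ 0.4651532  -0.46774838  0.17036542] [ 0.72967747 -0.64655538 -0.44451481] 35.15
```

View pics/fin.png

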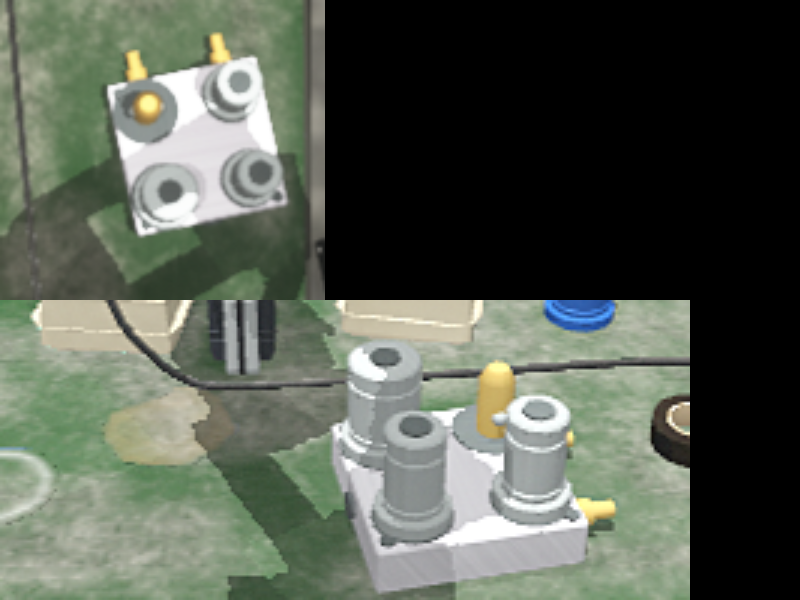

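The final view shows all three grey couplers flush on the block with their studs low. One thick nipple stays free because no fourth grey coupler is on the bench. The robot is clear, so I'm handing in.

```bash
python3 -c "
from h import *
print(manip.sign_off())"
```

```text
the job is handed in; nothing more can be done
None
```

I fitted all three grey couplers I could find, one wide and two narrow, each onto a nipple of its size, and handed the job in at about 35 s. Each was pushed past the balls until it sat on the block, and its plunger was pressed down with 20–26 N. The wide one is on the thick nipple nearer the robot. The second thick nipple stays bare because there was no fourth coupler. I never approached the blue look-alike or the tape roll.

**Last checks**
- **Position:** the couplers' tops lie within about 1.2 mm of the nipple positions measured at the start.
- **Seating:** each top is at about 0.090 m, and the foot flanges were on the block top when each was seated.
- **Plungers:** all studs top out at 0.092 m in the side camera, which matches fully pressed. The top camera gave single highest points of 0.094 to 0.096 m, 2 to 4 mm higher. I put that down to noise at the edges.
- **Arm:** clear of everything at hand-in.

**What disagreed**
- **Fingertips:** in the side camera's depth readings they stood about 15 mm behind the reported TCP, not 22 mm ahead of it as described. The first grasp therefore closed on the plunger stud instead of the sleeve. That held well, so I used the stud grip for all three.
- **Side camera:** its y readings were about 4 mm off the top camera's, so I aligned each coupler to its nipple within the side camera only.

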